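# Return the tin to its nest and show the desk clock to the shop camera

### The job

We are photographing shop stock: first put the round tin from the photo stand's mat back into the display nest with the round recess, seated flat on the recess floor and let go. Then take the desk clock out of its nest by its two plain sides, fingers off the dial glass, and hold it still in the air in front of the camera, with the middle of the dial at the camera's focus point, the dial facing squarely into the lens and the clock the right way up as the camera sees it. Finish while still holding it there, and leave the other goods on the counter where they are.

Things in the scene. Friction and masses are not known exactly. Their poses are not given: they have to be found in the camera images.
- stand: Photo stand, fixed. Origin at counter level under the centre of its round black mat (100 mm across, 4 mm thick); z up. A strip 30 mm wide, 4 mm thick runs along its +x to a 12 mm high foot (80 x 100 mm) and a steel post (18 mm across, 297 mm high), both centred 225 mm from the mat's centre. The post carries a camera that looks back over the mat (towards -x), down by 0.35 rad.
- focus: Camera's focus point, in the air 200 mm above the counter, straight above the mat's centre. +x points into the lens (along the stand's +x, raised 0.35 rad), +y is level, +z up in its picture (leaning 0.35 rad away from the camera). Shown right, the clock's axes lie along these. The camera (grey, 84 mm wide, 56 mm high, black lens barrel) fills 150 to 214 mm along +x.
- lens (a point): Middle of the lens front, 150 mm from the focus point along its +x (about 141 mm level and 51 mm higher: 251 mm above the counter).
- tin: Round teal tin with a brass band and brass disc on its lid, 46 mm diameter, 46 mm tall, about 90 g, standing loose on the mat, up to 28 mm from its centre. Origin at the centre of its underside, z up.
- nest_round: Cream display nest, a block 80 x 80 x 18 mm fixed to the counter, with a round recess 50 mm across and 10 mm deep in its top's middle, lined dark red (recess floor 8 mm above the counter), empty at the start; the tin's place. Origin at the centre of the underside, z up.
- nest_square: Cream nest of the same outer size with an empty square recess 40 x 40 mm (its piece is sold; the tin does not fit). Origin at the centre of the underside. The three nests may be in any of three places.
- nest_clock: Cream nest of the same outer size with an oblong recess 38 mm (its x) by 52 mm (its y), 10 mm deep, floor 8 mm above the counter, in which the desk clock stands. Origin at the centre of the underside, z up.
- clock: Pale wooden desk clock, 34 mm deep (x), 48 mm wide (y), 80 mm tall, about 160 g, standing loose and upright in its nest, dial facing away from the robot (world +x within 0.4 rad). Origin at the centre of its underside; +x points out of the dial, z up. Grip it by its plain sides (48 mm apart along y); all above 10 mm stands clear of the nest. A brass bar lies on its top.
- dial: The clock's round white dial glass, 36 mm across, 1.5 mm thick with a brass rim, on the clock's front. Origin at its middle, on the front face: 17 mm ahead (+x) of the clock's origin and 46 mm above its underside. Axes as the clock's.
- clock_back (a point): Middle of the clock's back face, 34 mm behind the dial's middle.
- jewel_box: Bystander: blue cloth box with a brass line, 56 x 56 x 40 mm. Origin under its centre.
- mug: Bystander: blue ceramic mug, 72 mm across, 80 mm tall, with handle. Origin under its centre.
- vase: Bystander: green glass vase, 84 mm across, 160 mm tall. Origin under its centre.
- bowl: Bystander: white ceramic bowl, 110 mm across, 45 mm tall. Origin under its centre.
- loupe: Bystander: black eye loupe, 36 mm across, 22 mm tall. Origin under its centre.
- candlestick: Bystander: brass candlestick, 76 mm across the foot, 115 mm tall. Origin under its centre.
- screwdriver: Bystander: screwdriver 150 mm long lying on the counter. Origin under its middle.

How it is judged:
On the way, in this order (a step that is already met when the one before it is completed fails the run):
1. the tin is seated upright in the round recess and let go (horizontal distance between tin and nest_round below 0.006 m and z of tin in the frame of nest_round below 0.011 m and angle between tin's own z axis and vertical below 0.1 rad and linear speed of tin below 0.03 m/s and contact force between the fingers and tin below 0.1 N), for 0.2 s.
2. the clock is gripped and lifted clear of its nest (height (world z) of clock above 0.06 m and contact force between the fingers and clock above 1 N), for 0.2 s.
At the end, for the whole second after the job is handed in: Still gripping the clock, at rest, touching no stand: dial middle within 15 mm of the focus point, facing the lens and right way up within 10 degrees; tin let go in the round recess, within 6 mm of centre, upright, at most 3 mm off the floor; bystanders within 30 mm of their starts (all of step 1 and distance between dial and focus below 0.015 m and angle between the x axis of clock and the x axis of focus, either way round below 0.175 rad and angle between the z axis of clock and the z axis of focus, either way round below 0.175 rad and x of clock_back in the frame of focus below 0 m and angle between clock's own z axis and vertical below 1 rad and linear speed of clock below 0.02 m/s and contact force between the fingers and clock above 1 N and contact force between clock and stand below 0.1 N and distance of each of jewel_box, mug, vase, bowl, loupe, candlestick, screwdriver from where it was at the start of the episode below 0.03 m); the arm keeps its last pose, push and grip.
It fails at once if the fingers press on the dial glass (over 3 N) (contact force between the fingers and dial above 3 N).
It fails at once if another piece on the counter is shifted by more than 30 mm (distance of any of jewel_box, mug, vase, bowl, loupe, candlestick, screwdriver from where it was at the start of the episode above 0.03 m).
It also fails if it takes over 48 s, if anything falls off the work surface, if the arm or the gripper's body presses on something with over 40 N, if the wrist force passes 120 N, or if a joint passes its speed limit or range.

### The arm

A 6-joint arm with a two-finger parallel gripper is mounted at the origin on the work surface. World frame = base frame: x ahead of the robot, y to its left, z up, the work surface at z = 0. Lengths are in m, angles in rad, forces in N, time in s.
With the tool pointing down it reaches from about 0.425 to 0.95 m from the base axis. Payload 14.7 kg.
Tool frame: the origin (TCP) lies on the centre line of the jaws, within the pads' length; the fingertips stand 14 mm ahead of it and the grasp point (between the pads) lies 5 mm behind it; z points along the fingers, y is the direction in which the jaws open and shut (so a half turn about z gives the same grasp; the last joint's range is limited). The gripper opens to 85 mm and grips with 20 to 120 N. Pads are 22 mm wide; open, the fingers measure 114 mm over their backs; the gripper's body (76 mm by 85 mm) begins 54 mm behind the grasp point. The pads swing forward as they close: fully open they stand 13 mm farther back than shut.
Start: joints at [1.249, 0.48, 1.596, -0, 1.065, -0.047], TCP at [0.176, 0.626, 0.245] pointing down, gripper open.
Joint ranges: [-2.75, 2.75], [-0.82, 2.05], [0.23, 2.67], [-1.56, 4.7], [0.09, 2.69], [-2.92, 2.92]. Speed limits (rad/s): [1.89, 1.89, 2.39, 3.01, 3.01, 3.01].

### API

Orientations are given as [roll, pitch, yaw] about the fixed x, y, z axes, in that order (R = Rz(yaw) Ry(pitch) Rx(roll)).
In Python, from rig import bot gives the robot as it stands. The module is installed in compiled form; this text tells all that it offers.
- The arm moves only by the shell command python3 -m creep 'ROWS' [OPENING]. ROWS is JSON, a list of rows, each a list of 4 numbers: the shift along the tool's x, y, z in mm, then the turn about the tool's z in degrees. A call has 1 to 20 rows; each row shifts and turns the commanded pose from where the row before left it, along the tool's axes as they then stand; what a row does not reach is not made up. A row lasts 1/12 s, in which the tool goes at most 41.7 mm and 7.16 degrees, less where a joint would pass 70% of its speed; a pose out of reach is approached as far as the arm can. A call is refused whole if a number of a shift passes 41.7 or a number of a turn 7.16, either way. A call with a gripper value outside its range is refused whole. OPENING is the finger opening in mm, from 0 to 85.4, set as the call begins (- or left out, the last holds). The fingers move at their own pace and stop on an object; the grip force is fixed at half the most. Time passes only in rows, so rows that do not move let the fingers close. It gives the time, the measured TCP pose, the force and the opening at its end, in the units of the state.
- bot.get_state(): the state, without advancing time (a new reading comes with each control period).
- bot.camera(name): name is "scene" or "side" or "wrist"; returns a dict with "pixels" (400x640x3 uint8, red, green, blue), "fx", "fy", "cx", "cy" (pixels), "rvec" (rotation vector, rad) and "tvec" (3), from world to camera coordinates, as OpenCV has them; the wrist camera has in their place "T_tool_cam" (4x4, takes a point from camera to tool coordinates, whose origin is the TCP and whose axes are the flange's). Camera axes: x right, y down, z forward; pixel columns grow to the right and rows downward; lengths in m; the calibration is good to about 2 mm. A picture is of the moment at which its call begins: read the wrist's pose just before it. There is no depth.
- bot.sign_off(): hands the job in, once; it reports no verdict.
The state is a dict: "clock": time; "joint_positions": joint angles; "qvel": joint speeds; "tau": joint torques, N m; "position": TCP position; "tool_rot": TCP orientation; "ft_force": force on the tool from outside, world axes, zero at the start; "ft_torque": the same for the moment, N m; "finger_gap": opening from 0.0 (shut) to 1.0 (fully open).
Only numpy, scipy, OpenCV 4.12 (cv2) and the standard library are available. Lean on these libraries where they do the work, as an engineer would, in place of code of your own. Each camera call takes 0.05 s, during which the arm holds its last target.

## Working session

There is one attempt and no reset: what is moved stays moved. The work goes in short steps, Python scripts to look and compute and a shell command to move; the robot and the scene stay as the last step left them, time stands still between calls to the robot, and variables do not carry over. Pictures are saved under pics/ and viewed, and the job is handed in when it is done.

```bash
mkdir -p pics; python3 - <<'E'
from rig import bot
import cv2,numpy as np,pickle
s=bot.get_state();print(s)
for n in("scene","side","wrist"):
    c=bot.camera(n);cv2.imwrite(f"pics/{n}0.png",c["pixels"][:,:,::-1]);pickle.dump(c,open(f"pics/{n}0.pkl","wb"))
    print(n,{k:np.round(v,4).tolist() if k!="pixels" else 0 for k,v in c.items()})
E
```

```text
{'clock': 0.0, 'joint_positions': array([ 1.24939224e+00,  4.80841001e-01,  1.59684627e+00, -4.18353258e-06,
        1.06510148e+00, -4.65867350e-02]), 'qvel': array([ 1.81873651e-04, -5.22697943e-05, -3.14182746e-04, -5.87913783e-04,
       -1.38992551e-03,  2.54453077e-04]), 'tau': array([-4.62930493e-04, -9.50619435e+01, -4.30199862e+01, -1.09324130e-04,
        1.17437448e-02, -7.60544822e-05]), 'position': array([0.17624334, 0.62525387, 0.24467672]), 'tool_rot': array([-3.14039769e+00, -5.20484410e-05,  2.86677730e+00]), 'ft_force': array([-0.30779396, -0.67151585, -0.20118237]), 'ft_torque': array([ 0.0636506 ,  0.01655158, -0.01598855]), 'finger_gap': 1.000144416889486}
scene {'pixels': 0, 'fx': 401.1814, 'fy': 401.1814, 'cx': 328.0608, 'cy': 205.0018, 'rvec': [1.6244, 1.609, -0.8512], 'tvec': [-0.0344, -0.1423, 1.727]}
side {'pixels': 0, 'fx': 370.0841, 'fy': 370.0841, 'cx': 320.9988, 'cy': 200.6855, 'rvec': [2.2825, -0.8348, 0.3373], 'tvec': [-0.4114, 0.3597, 1.0003]}
wrist {'pixels': 0, 'fx': 325.3546, 'fy': 325.3546, 'cx': 317.8807, 'cy': 202.2484, 'T_tool_cam': [[0.0017, -0.9593, -0.2825, 0.0718], [1.0, 0.0017, 0.0002, -0.0001], [0.0003, -0.2825, 0.9593, -0.1286], [0.0, 0.0, 0.0, 1.0]]}
```

View pics/scene0.png

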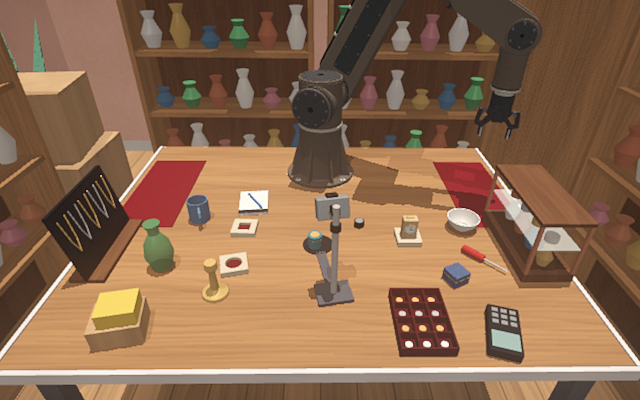

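View pics/side0.png

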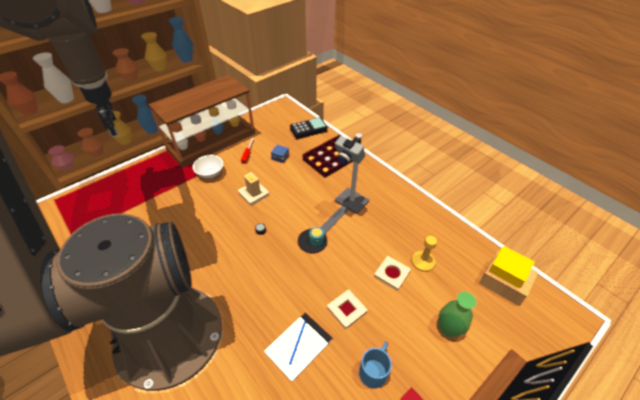

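View pics/wrist0.png

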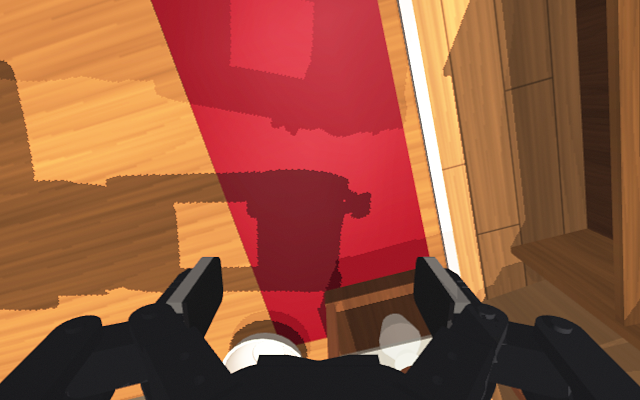

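The scene view shows the mat and tin at about (315,240), the post foot at (333,292), the round nest at (234,264), the square nest at (244,228), the clock nest at (408,236) and the loupe at (359,222). I'll enlarge these for measuring.

```bash
python3 - <<'E'
import cv2
a=cv2.imread("pics/scene0.png");
cv2.imwrite("pics/c1.png",cv2.resize(a[180:320,190:360],None,fx=4.5,fy=4.2,interpolation=3)[:600,:800])
cv2.imwrite("pics/c2.png",cv2.resize(a[200:260,350:440],None,fx=8,fy=8,interpolation=3))
E
```

```text
(no output)
```

View pics/c1.png

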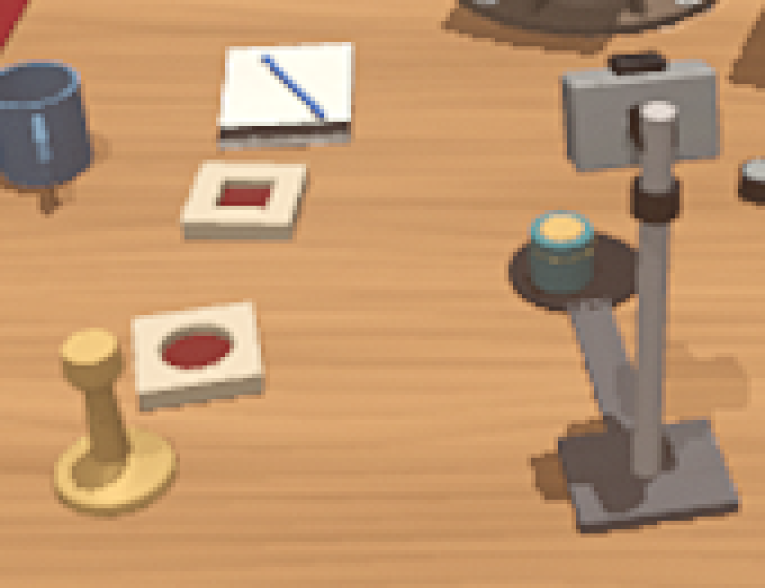

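View pics/c2.png

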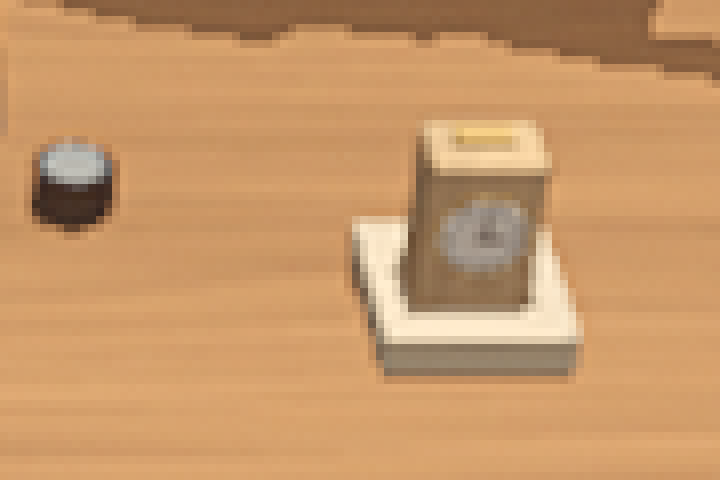

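```bash
cat > h.py <<'E'
import cv2,numpy as np,pickle
from scipy.spatial.transform import Rotation as R
def ray_fixed(c):
    Rw=cv2.Rodrigues(np.array(c["rvec"],float))[0];t=np.array(c["tvec"],float).ravel()
    return Rw.T,-Rw.T@t
def ray_wrist(c,s):
    Rt=R.from_euler("xyz",s["tool_rot"]).as_matrix();T=np.array(c["T_tool_cam"])
    return Rt@T[:3,:3],Rt@T[:3,3]+np.array(s["position"])
def back(c,RO,uv,z):
    Rm,o=RO
    d=Rm@np.array([(uv[0]-c["cx"])/c["fx"],(uv[1]-c["cy"])/c["fy"],1.])
    return (o+d*(z-o[2])/d[2])
def proj(c,RO,p):
    Rm,o=RO;q=Rm.T@(np.array(p)-o);return np.array([c["fx"]*q[0]/q[2]+c["cx"],c["fy"]*q[1]/q[2]+c["cy"]])
E
python3 - <<'E'
from h import *
c=pickle.load(open("pics/scene0.pkl","rb"));RO=ray_fixed(c)
A=lambda x,y:(190+x/4.5,180+y/4.2)
B=lambda x,y:(350+x/8,200+y/8)
def p(n,uv,z):print(n,np.round(back(c,RO,uv,z),3))
p("tin",A(562,229),.05);p("mat",A(578,272),.004);p("post",A(648,475),.012);p("posttop",A(660,108),.297)
for q in[(132,318),(250,303),(263,378),(140,398)]:p("nr",A(*q),.018)
p("recess",A(198,348),.01)
for q in[(422,122),(540,122),(550,170),(418,172)]:p("ck",B(*q),.088)
for q in[(353,218),(578,340),(383,342)]:p("nc",B(*q),.018)
p("cand",A(115,470),.0);p("loupe",B(73,160),.022)
print("cam",RO[1])
E
```

```text
tin [ 0.506 -0.018  0.05 ]
mat [ 0.501 -0.006  0.004]
post [0.724 0.037 0.012]
posttop [0.714 0.037 0.297]
nr [ 0.572 -0.31   0.018]
nr [ 0.555 -0.233  0.018]
nr [ 0.636 -0.212  0.018]
nr [ 0.656 -0.288  0.018]
recess [ 0.596 -0.262  0.01 ]
ck [0.452 0.268 0.088]
ck [0.452 0.317 0.088]
ck [0.486 0.314 0.088]
ck [0.487 0.26  0.088]
nc [0.423 0.252 0.018]
nc [0.506 0.331 0.018]
nc [0.508 0.251 0.018]
cand [ 0.707 -0.295  0.   ]
loupe [0.387 0.135 0.022]
cam [ 1.52170713 -0.0068049   0.82961898]
```

The estimates agree with each other: tin (0.506,-0.018), stand yaw about 0.19, round nest (0.605,-0.261), clock (0.469,0.290). I'll fly to a spot near the clock for a wrist view.

```bash
python3 -m creep '[[-15,-11,0,0],[-29.5,-22,0,0],[-29.5,-22,0,0],[-29.5,-22,0,0],[-29.5,-22,0,0],[-29.5,-22,0,0],[-29.5,-22,0,0],[-29.5,-22,0,0],[-29.5,-22,0,0],[-29.5,-22,0,0],[-29.5,-22,0,0],[-29.5,-22,0,0],[-15,-11,0,0],[0,0,0,0],[0,0,0,0]]'
cat > snap.py <<'E'
import sys
from rig import bot
from h import *
n=sys.argv[1];cam=sys.argv[2] if len(sys.argv)>2 else "wrist"
s=bot.get_state();c=bot.camera(cam);c["s"]=s
pickle.dump(c,open(f"pics/{n}.pkl","wb"));cv2.imwrite(f"pics/{n}.png",c["pixels"][:,:,::-1])
print(s["clock"],s["position"].round(4),s["tool_rot"].round(3),s["ft_force"].round(1),s["joint_positions"].round(2),s["finger_gap"])
E
python3 snap.py w1
```

```text
clock: 1.4
position: [0.4464, 0.2744, 0.2452]
tool_rot: [-3.141, -0.0, 2.864]
ft_force: [0.0, 0.4, 0.2]
finger_gap: 1.0
1.4 [0.4464 0.2744 0.2452] [-3.141 -0.     2.864] [0.  0.4 0.2] [ 0.49  0.31  1.88  0.    0.95 -0.8 ] 0.9995320638331873
```

View pics/w1.png

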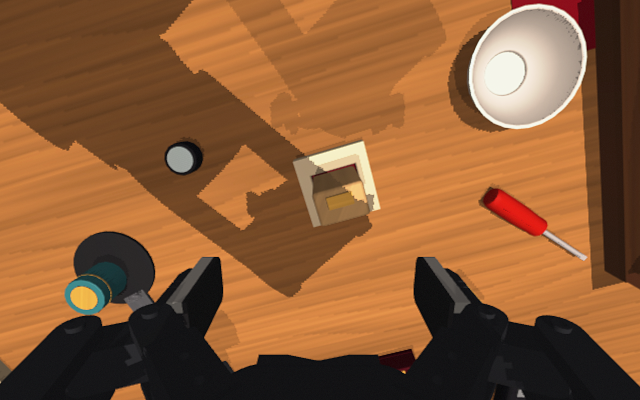

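```bash
python3 - <<'E'
import cv2
a=cv2.imread("pics/w1.png");
cv2.imwrite("pics/w1a.png",cv2.resize(a[130:240,280:400],None,fx=5,fy=5,interpolation=3))
cv2.imwrite("pics/w1b.png",cv2.resize(a[220:330,50:190],None,fx=5,fy=5,interpolation=3))
E
```

```text
(no output)
```

View pics/w1a.png

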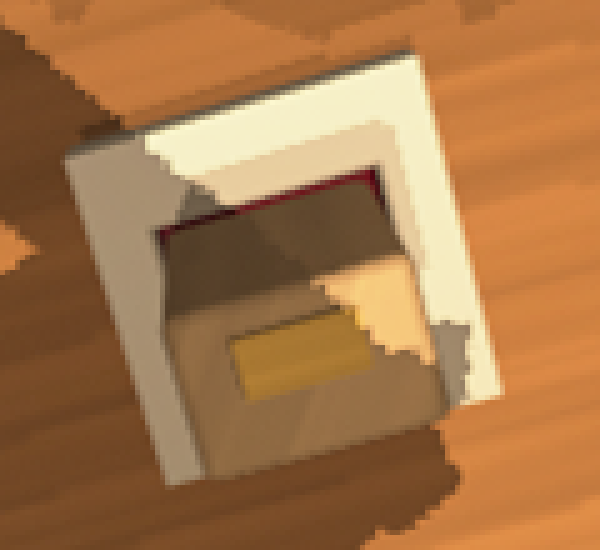

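View pics/w1b.png

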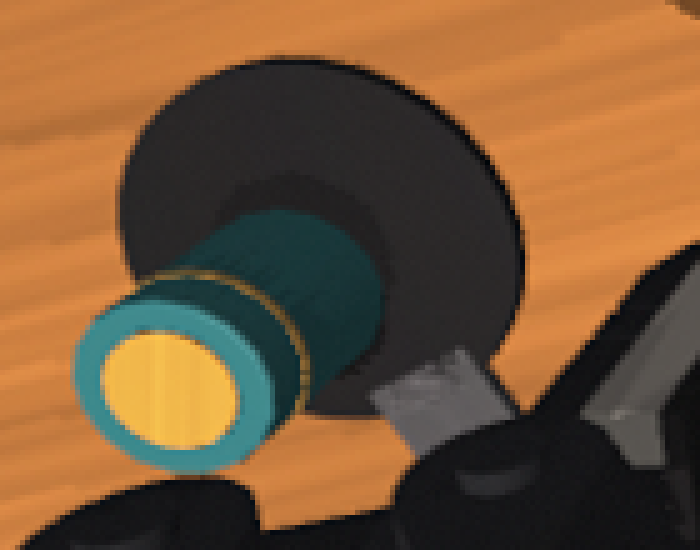

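```bash
python3 - <<'E'
from h import *
c=pickle.load(open("pics/w1.pkl","rb"));RO=ray_wrist(c,c["s"])
def quad(ps,ox,oy,z,n):
    P=np.array([back(c,RO,(ox+x/5,oy+y/5),z) for x,y in ps]);print(n,P[:,:2].round(3).tolist(),"mid",P.mean(0).round(4))
    for i in range(4):
        d=P[(i+1)%4]-P[i];print("  edge",np.linalg.norm(d).round(4),np.degrees(np.arctan2(d[1],d[0])).round(1))
quad([(170,318),(405,255),(447,412),(203,480)],280,130,.088,"clock")
quad([(68,158),(415,58),(500,393),(165,485)],280,130,.018,"nest")
print("tin",back(c,RO,(50+171/5,220+390/5),.05))
E
```

```text
clock [[0.449, 0.27], [0.45, 0.314], [0.481, 0.314], [0.481, 0.267]] mid [0.4652 0.2912 0.088 ]
  edge 0.0438 89.7
  edge 0.031 0.9
  edge 0.047 -89.2
  edge 0.0319 175.2
nest [[0.426, 0.252], [0.426, 0.331], [0.505, 0.332], [0.505, 0.252]] mid [0.4654 0.2916 0.018 ]
  edge 0.0785 90.3
  edge 0.0791 0.7
  edge 0.0801 -89.5
  edge 0.0795 179.5
tin [ 0.50588373 -0.01841419  0.05      ]
```

```bash
python3 -m creep '[[0,0,0,-5.3],[0,0,0,-5.3],[0,0,0,-5.3],[-4,-18,0,0],[-7.5,-37,0,0],[-7.5,-37,0,0],[-7.5,-37,0,0],[-7.5,-37,0,0],[-7.5,-37,0,0],[-7.5,-37,0,0],[-7.5,-37,0,0],[-4,-17,0,0],[0,0,30,0],[0,0,30,0],[0,0,0,0]]' 80
python3 snap.py w2
```

```text
clock: 2.7
position: [0.5045, -0.0176, 0.1813]
tool_rot: [3.141, -0.006, -3.138]
ft_force: [-2.9, 0.3, -1.1]
finger_gap: 0.937
2.7 [ 0.5045 -0.0176  0.1813] [ 3.141 -0.006 -3.138] [-2.9  0.3 -1.1] [-0.1   0.36  1.99  0.    0.8  -1.67] 0.9367244490534031
```

View pics/w2.png

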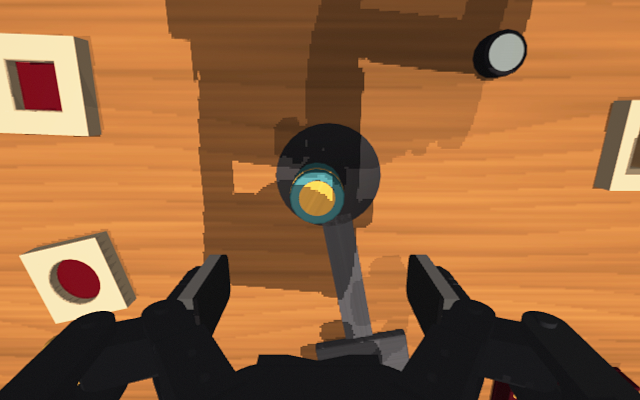

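```bash
python3 - <<'E'
import cv2
a=cv2.imread("pics/w2.png");
cv2.imwrite("pics/w2a.png",cv2.resize(a[110:250,260:400],None,fx=4,fy=4,interpolation=3))
cv2.imwrite("pics/w2b.png",cv2.resize(a[225:330,10:140],None,fx=5,fy=5,interpolation=3))
cv2.imwrite("pics/w2c.png",cv2.resize(a[210:380,300:420],None,fx=3.5,fy=3.5,interpolation=3))
E
```

```text
(no output)
```

View pics/w2a.png

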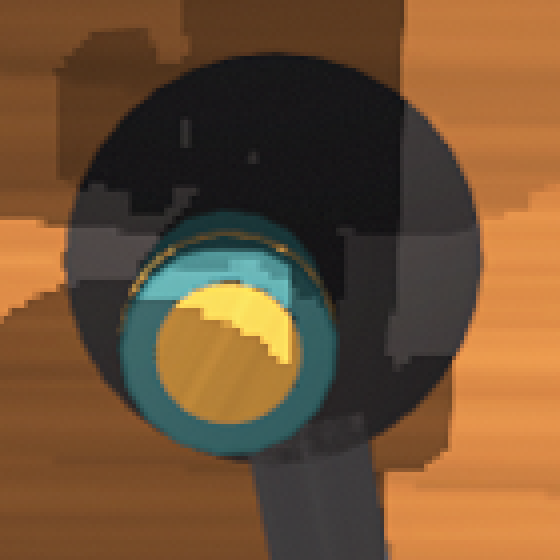

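View pics/w2b.png

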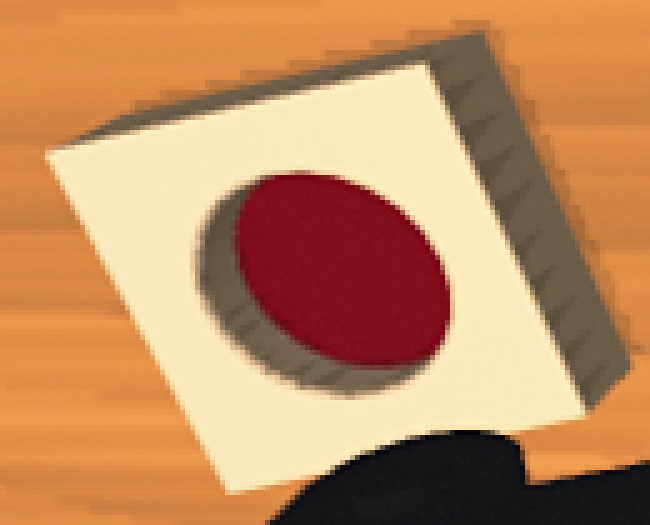

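View pics/w2c.png

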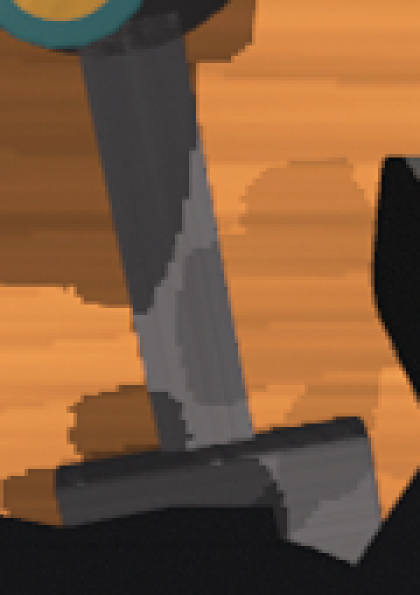

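```bash
python3 - <<'E'
from h import *
c=pickle.load(open("pics/w2.pkl","rb"));RO=ray_wrist(c,c["s"])
b=lambda u,v,z:back(c,RO,(u,v),z)
print("tin",b(317,198.2,.05).round(4))
P=np.array([b(260+x/4,110+y/4,.004) for x,y in[(65,257),(482,257),(273,52),(110,140),(440,142),(420,405),(110,400)]])
A=np.c_[2*P[:,:2],np.ones(len(P))];s=np.linalg.lstsq(A,(P[:,:2]**2).sum(1),rcond=None)[0];print("mat",s[:2],np.sqrt(s[2]+s[0]**2+s[1]**2))
Q=np.array([b(10+x/5,225+y/5,.018) for x,y in[(46,153),(428,63),(587,415),(228,493)]]);print("nest",Q[:,:2].round(4).tolist(),Q.mean(0))
for l in([(85,70),(155,440)],[(185,50),(250,430)]):
    a,e=[b(300+x/3.5,210+y/3.5,.004) for x,y in l];d=e-a;print("strip",a[:2],e[:2],np.arctan2(d[1],d[0]))
E
```

```text
tin [ 0.5049 -0.0183  0.05  ]
mat [ 0.49732781 -0.00794291] 0.050155730241987176
nest [[0.5734, -0.3102], [0.5541, -0.2318], [0.6319, -0.2134], [0.651, -0.2915]] [ 0.60260431 -0.26174464  0.018     ]
strip [ 0.55055224 -0.01093985] [0.6757021  0.01256023] 0.185614148234425
strip [0.54432835 0.0175483 ] [0.67183334 0.04252512] 0.19343950999420031
```

```bash
python3 -m creep '[[0,0,15,0],[-0.5,-0.5,30,0],[0,0,30,0],[0,0,30,0],[0,0,25,0],[0,0,12,0],[0,0,3,0],[0,0,0,0],[0,0,0,0]]' 75; python3 -m creep '[[0,0,0,0],[0,0,0,0],[0,0,0,0],[0,0,0,0],[0,0,0,0],[0,0,0,0],[0,0,0,0],[0,0,0,0]]' 0; python3 snap.py s3 side;python3 snap.py w3
```

```text
clock: 3.5
position: [0.5088, -0.0186, 0.0417]
tool_rot: [-3.141, 0.002, -3.138]
ft_force: [-0.2, -0.7, 0.5]
finger_gap: 0.875
clock: 4.17
position: [0.5085, -0.019, 0.0417]
tool_rot: [-3.141, 0.002, -3.139]
ft_force: [-3.3, 2.3, 20.1]
finger_gap: 0.517
4.1667 [ 0.5085 -0.019   0.0417] [-3.141e+00  2.000e-03 -3.139e+00] [-3.3  2.3 20.1] [-0.1   0.6   2.08  0.    0.47 -1.67] 0.5170310611736999
4.2167 [ 0.5085 -0.019   0.0417] [-3.141e+00  2.000e-03 -3.139e+00] [-2.4  1.9 20.6] [-0.1   0.6   2.08  0.    0.47 -1.67] 0.5180732420216709
```

View pics/w3.png

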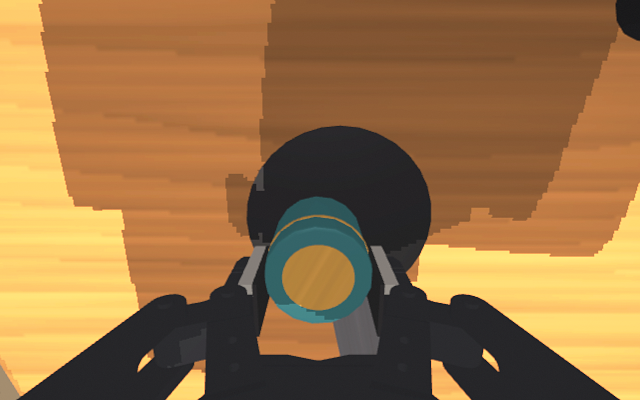

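```bash
python3 - <<'E'
from h import *
c=pickle.load(open("pics/w3.pkl","rb"));RO=ray_wrist(c,c["s"])
print(back(c,RO,(319,277.5),.05))
E
python3 -m creep '[[0,0,-10,0],[0,0,-25,0],[0,0,-25,0],[0,0,0,0],[0,0,0,0]]'; python3 snap.py w4
```

```text
[ 0.50449464 -0.01861968  0.05      ]
clock: 4.68
position: [0.5088, -0.0191, 0.1021]
tool_rot: [-3.141, 0.003, -3.139]
ft_force: [0.3, -0.8, -1.3]
finger_gap: 0.518
4.6833 [ 0.5088 -0.0191  0.1021] [-3.141e+00  3.000e-03 -3.139e+00] [ 0.3 -0.8 -1.3] [-0.1   0.49  2.05 -0.    0.6  -1.67] 0.5183065500635817
```

View pics/w4.png

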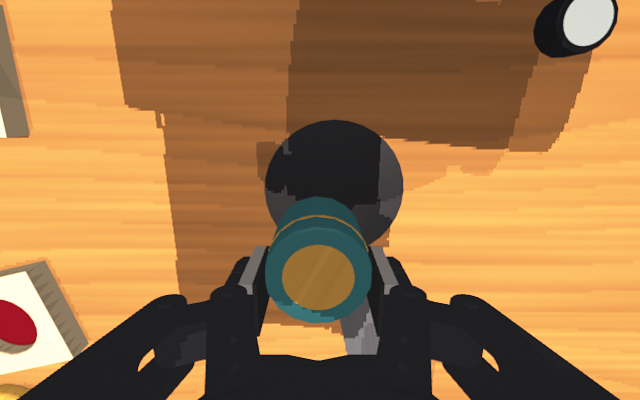

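```bash
python3 -m creep '[[-6,-10,-10,0],[-20,-28,-10,0],[-25,-35,-10,0],[-25,-35,0,0],[-22,-33,0,0],[0,0,0,0],[0,0,0,0],[0,0,0,0]]'; python3 snap.py w5
```

```text
clock: 5.4
position: [0.6027, -0.1565, 0.1284]
tool_rot: [3.141, -0.002, -3.14]
ft_force: [-0.5, 0.9, -0.3]
finger_gap: 0.516
5.4 [ 0.6027 -0.1565  0.1284] [ 3.141e+00 -2.000e-03 -3.140e+00] [-0.5  0.9 -0.3] [-0.3   0.58  1.76  0.    0.81 -1.88] 0.516058373444319
```

View pics/w5.png

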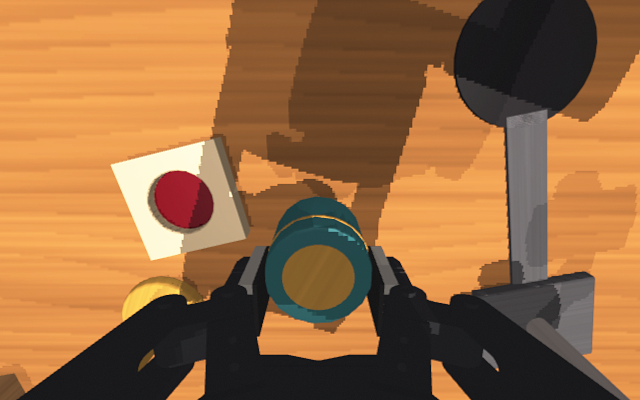

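```bash
python3 - <<'E'
import cv2
a=cv2.imread("pics/w5.png");
cv2.imwrite("pics/w5a.png",cv2.resize(a[130:265,105:255],None,fx=4.4,fy=4.4,interpolation=3))
E
```

```text
(no output)
```

View pics/w5a.png

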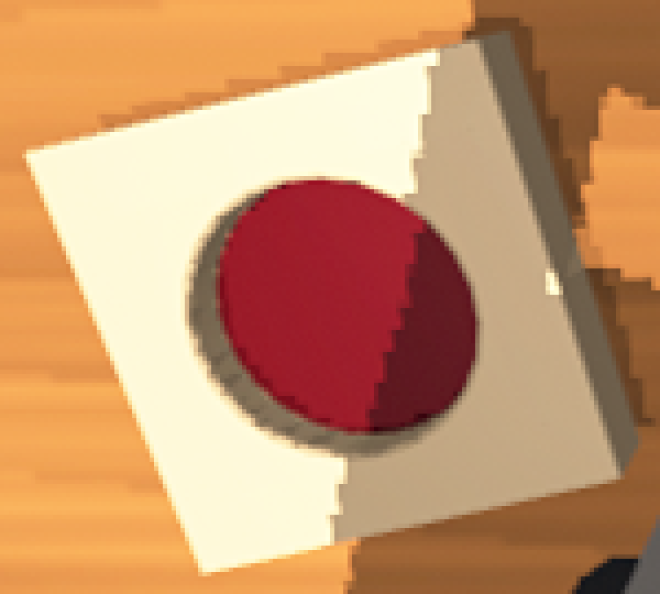

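```bash
python3 - <<'E'
from h import *
c=pickle.load(open("pics/w5.pkl","rb"));RO=ray_wrist(c,c["s"])
Q=np.array([back(c,RO,(105+x/4.4,130+y/4.4),.018) for x,y in[(27,153),(480,40),(620,478),(204,573)]]);print(Q.mean(0),[np.linalg.norm(Q[i]-Q[i-1]).round(4) for i in range(4)])
p=c["s"]["position"]
print("tin-tcp",back(c,RO,(318.5,277.5),p[2]+.0083)-p)
E
```

```text
[ 0.60190726 -0.26138367  0.018     ] [np.float64(0.0799), np.float64(0.0801), np.float64(0.0798), np.float64(0.0797)]
tin-tcp [-0.00394443  0.00018112  0.0083    ]
```

```bash
python3 -m creep '[[-1,-15,0,0],[-1,-30,0,0],[-1,-30,0,0],[0,-20,10,0],[0,-10,20,0],[0,0,20,0],[0,0,8,0],[0,0,0,0],[0,0,0,0],[0,0,0,0]]'; python3 snap.py w6
```

```text
clock: 6.28
position: [0.6077, -0.2613, 0.0728]
tool_rot: [-3.141, 0.001, -3.138]
ft_force: [-0.0, -0.6, -1.8]
finger_gap: 0.518
6.2833 [ 0.6077 -0.2613  0.0728] [-3.141e+00  1.000e-03 -3.138e+00] [-0.  -0.6 -1.8] [-0.45  0.69  1.7   0.    0.75 -2.03] 0.5177091648610023
```

View pics/w6.png

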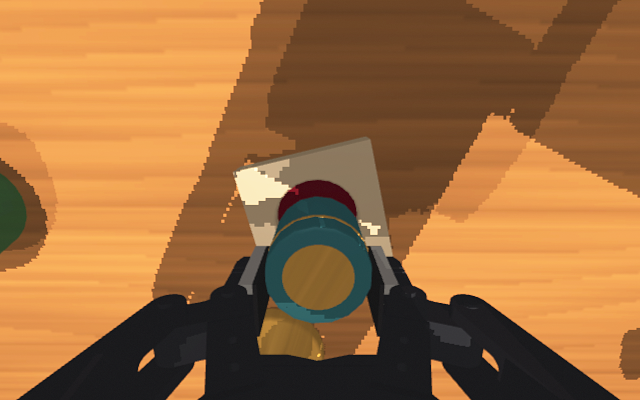

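```bash
python3 -m creep '[[1.5,0,0,0],[0,-0.3,8,0],[0,0,8,0],[0,0,5,0],[0,0,3,0],[0,0,0,0],[0,0,0,0]]'; python3 snap.py w7
```

```text
clock: 6.92
position: [0.6055, -0.2619, 0.0473]
tool_rot: [3.141, -0.001, -3.139]
ft_force: [0.1, -0.5, -1.0]
finger_gap: 0.522
6.9167 [ 0.6055 -0.2619  0.0473] [ 3.141e+00 -1.000e-03 -3.139e+00] [ 0.1 -0.5 -1. ] [-0.45  0.72  1.71  0.    0.71 -2.03] 0.5215966230641909
```

View pics/w7.png

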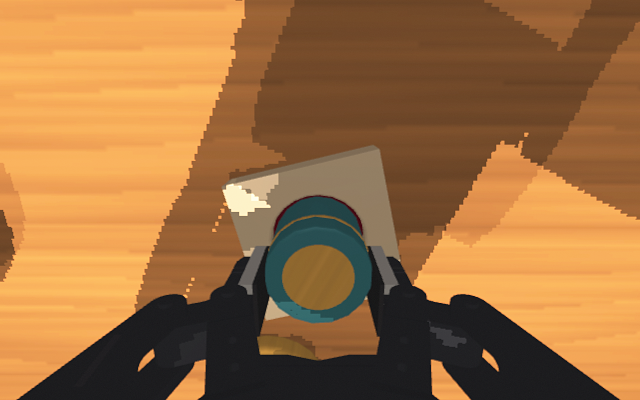

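```bash
python3 -m creep '[[0,0,1.5,0],[0,0,0,0],[0,0,0,0]]'; python3 -m creep '[[0,0,0,0],[0,0,0,0],[0,0,0,0],[0,0,0,0],[0,0,0,0]]' 66;  python3 -m creep '[[0,0,-8,0],[0,0,-20,0],[0,0,-30,0],[0,0,-30,0],[0,0,-20,0],[0,0,0,0],[0,0,0,0]]'; python3 snap.py w8
```

```text
clock: 7.22
position: [0.6057, -0.262, 0.0463]
tool_rot: [-3.142, 0.0, -3.139]
ft_force: [0.0, -0.1, 0.2]
finger_gap: 0.514
clock: 7.63
position: [0.6057, -0.262, 0.0463]
tool_rot: [-3.142, 0.0, -3.139]
ft_force: [0.1, -0.4, 0.3]
finger_gap: 0.777
clock: 8.22
position: [0.6064, -0.2623, 0.1561]
tool_rot: [-3.14, 0.003, -3.139]
ft_force: [-0.2, 0.3, -0.5]
finger_gap: 0.773
8.2167 [ 0.6064 -0.2623  0.1561] [-3.140e+00  3.000e-03 -3.139e+00] [-0.2  0.3 -0.5] [-0.45  0.59  1.65  0.    0.9  -2.03] 0.772920011617055
```

View pics/w8.png

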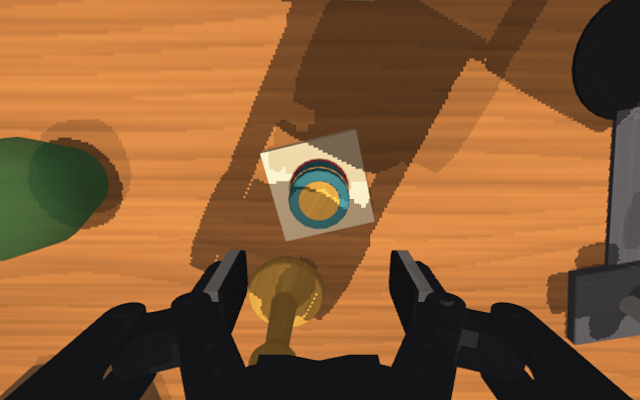

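```bash
python3 - <<'E'
import cv2
from h import *
c=pickle.load(open("pics/w8.pkl","rb"));RO=ray_wrist(c,c["s"])
a=cv2.imread("pics/w8.png");cv2.imwrite("pics/w8a.png",cv2.resize(a[120:250,250:385],None,fx=4.4,fy=4.4,interpolation=3))
print(back(c,RO,(319.3,201),.054))
for z in (.054,.060): # predicted lid-rim outline for tin seated at nest
  print([proj(c,RO,(.6021+.023*np.cos(t),-.2615+.023*np.sin(t),z)).round(1).tolist() for t in np.arange(4)*np.pi/2])
E
```

```text
[ 0.60180576 -0.26151117  0.054     ]
[[319.1, 230.5], [350.5, 201.5], [319.5, 170.7], [288.2, 201.2]]
[[319.2, 233.4], [351.2, 203.9], [319.5, 172.3], [287.4, 203.6]]
```

View pics/w8a.png

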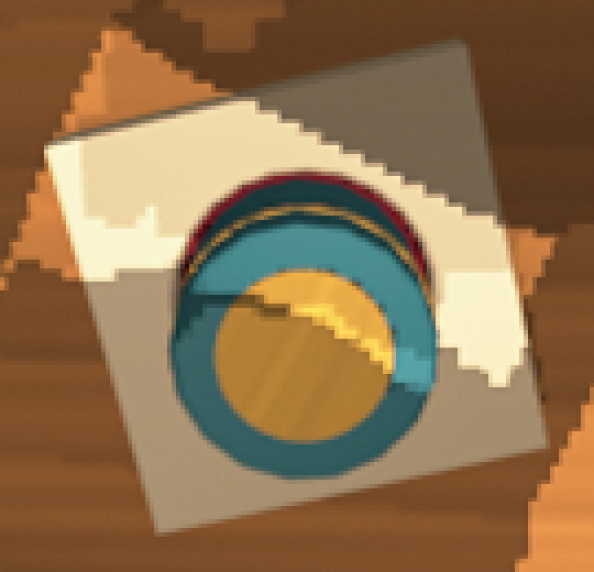

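Tin disc comes out at (0.6018,-0.2615). The nest centre is (0.602,-0.2615) and the lid rim row fits z = 0.054, so the tin is seated. Next is the clock, but first I'll check how close the bowl and screwdriver are to the finger path.

```bash
python3 - <<'E'
from h import *
c=pickle.load(open("pics/w1.pkl","rb"));RO=ray_wrist(c,c["s"])
for uv in[(528,67),(470,80),(515,128),(455,60)]:print(uv,back(c,RO,uv,.045).round(3))
print("sd",back(c,RO,(490,200),.02).round(3))
E
python3 -m creep '[[12,5,0,0],[35,10,0,0],[40,10,0,0],[30,35,0,0],[15,39,0,0],[5,39,0,0],[0,39,0,0],[0,39,0,0],[0,39,0,0],[0,39,0,0],[0,39,0,0],[0,39,0,0],[0,39,0,0],[0,39,0,0],[0,39,0,0],[0,39,0,0],[0,20,0,0],[0,0,0,0],[0,0,0,0],[0,0,0,0]]' 80; python3 snap.py w9
```

```text
(528, 67) [0.397 0.493 0.045]
(470, 80) [0.393 0.439 0.045]
(515, 128) [0.45  0.475 0.045]
(455, 60) [0.372 0.428 0.045]
sd [0.528 0.454 0.02 ]
clock: 9.93
position: [0.4693, 0.2814, 0.1533]
tool_rot: [-3.14, -0.002, -3.139]
ft_force: [-0.5, 0.2, 0.5]
finger_gap: 0.94
9.9333 [0.4693 0.2814 0.1533] [-3.140e+00 -2.000e-03 -3.139e+00] [-0.5  0.2  0.5] [ 0.48  0.45  1.92 -0.    0.77 -1.09] 0.9401592674050457
```

View pics/w9.png

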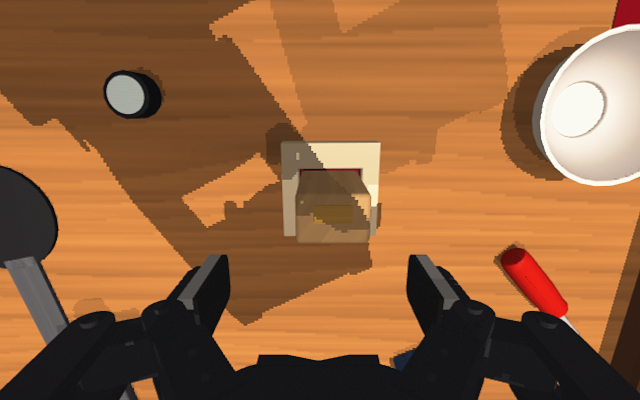

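```bash
python3 - <<'E'
import cv2
a=cv2.imread("pics/w9.png");cv2.imwrite("pics/w9a.png",cv2.resize(a[130:255,265:395],None,fx=4.5,fy=4.5,interpolation=3))
E
```

```text
(no output)
```

View pics/w9a.png

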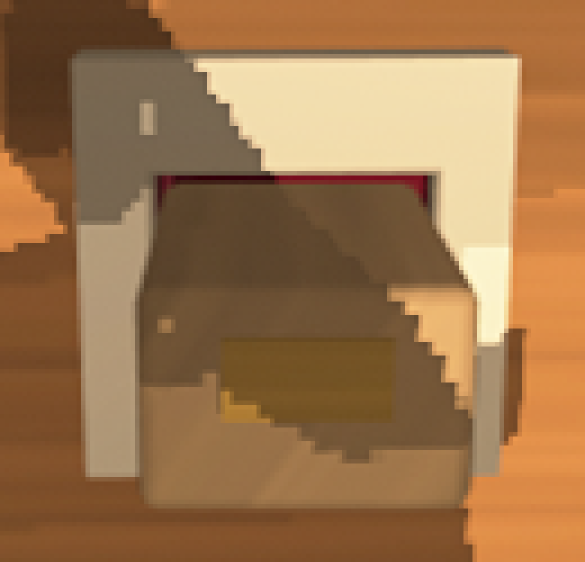

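```bash
python3 - <<'E'
from h import *
c=pickle.load(open("pics/w9.pkl","rb"));RO=ray_wrist(c,c["s"])
for ps,z in(([(138,287),(478,288),(470,507),(145,507)],.088),([(72,57),(520,57),(500,475),(85,477)],.018)):
    P=np.array([back(c,RO,(265+x/4.5,130+y/4.5),z) for x,y in ps]);print(P[:,:2].round(4).tolist(),P.mean(0).round(4))
E
```

```text
[[0.4491, 0.2674], [0.449, 0.314], [0.4815, 0.3145], [0.4817, 0.268]] [0.4653 0.291  0.088 ]
[[0.4253, 0.2513], [0.4249, 0.3312], [0.5049, 0.332], [0.5058, 0.2517]] [0.4652 0.2916 0.018 ]
```

```bash
python3 -m creep '[[2,5,0,0],[2,5,10,0],[0,0,20,0],[0,0,25,0],[0,0,25,0],[0,0,15,0],[0,0,4,0],[0,0,0,0],[0,0,0,0],[0,0,0,0]]'; python3 snap.py w10
```

```text
clock: 10.82
position: [0.4667, 0.2924, 0.0561]
tool_rot: [3.141, 0.001, -3.139]
ft_force: [0.4, -0.3, 1.3]
finger_gap: 0.936
10.8167 [0.4667 0.2924 0.0561] [ 3.141e+00  1.000e-03 -3.139e+00] [ 0.4 -0.3  1.3] [ 0.5   0.61  1.97 -0.    0.56 -1.07] 0.9364535963207873
```

View pics/w10.png

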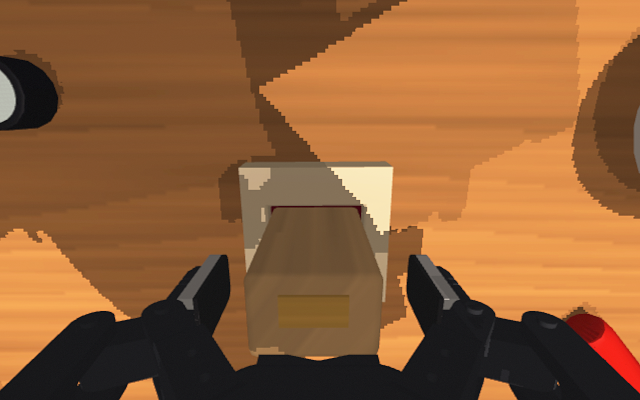

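```bash
python3 -m creep '[[1.2,-1,1.5,0],[0,0,0,0],[0,0,0,0]]'; python3 -m creep '[[0,0,0,0],[0,0,0,0],[0,0,0,0],[0,0,0,0],[0,0,0,0],[0,0,0,0],[0,0,0,0],[0,0,0,0]]' 0; python3 snap.py w11; python3 snap.py s11 side;  python3 -m creep '[[0,0,-2.5,0],[0,0,-2.5,0],[0,0,0,0],[0,0,0,0]]'; python3 snap.py w12
```

```text
clock: 11.12
position: [0.465, 0.2912, 0.0541]
tool_rot: [3.141, 0.0, -3.139]
ft_force: [-0.2, -0.3, 0.0]
finger_gap: 0.935
clock: 11.78
position: [0.465, 0.2912, 0.054]
tool_rot: [3.142, 0.0, -3.139]
ft_force: [-0.7, -0.2, 5.8]
finger_gap: 0.554
11.7833 [0.465  0.2912 0.054 ] [ 3.142  0.    -3.139] [-0.7 -0.2  5.8] [ 0.5   0.61  1.98 -0.    0.55 -1.07] 0.5542557875415477
11.8333 [0.465  0.2912 0.054 ] [ 3.141  0.    -3.139] [-0.8 -0.5  5.2] [ 0.5   0.61  1.98 -0.    0.55 -1.07] 0.5580387416501857
clock: 12.22
position: [0.465, 0.2912, 0.0589]
tool_rot: [3.141, 0.0, -3.139]
ft_force: [-0.2, -0.4, -2.0]
finger_gap: 0.558
12.2167 [0.465  0.2912 0.0589] [ 3.141  0.    -3.139] [-0.2 -0.4 -2. ] [ 0.5   0.6   1.98 -0.    0.56 -1.07] 0.5578691198257768
```

View pics/w12.png

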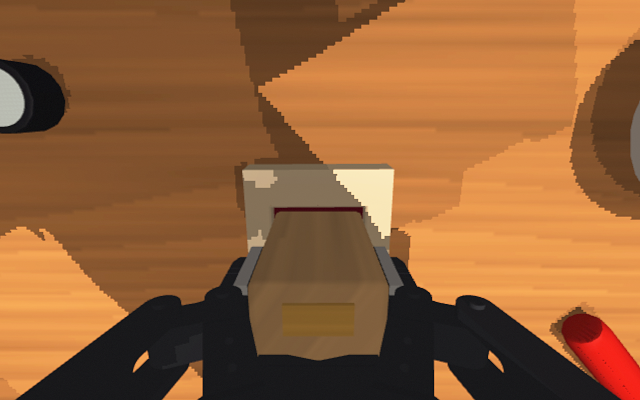

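View pics/s11.png

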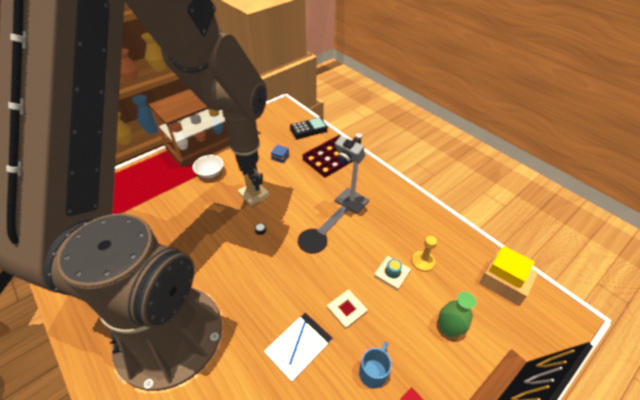

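```bash
python3 -m creep '[[1.5,0,0,0],[1.5,0,0,0],[1.5,0,0,0],[1.5,0,0,0],[0,0,0,0]]';python3 -m creep '[[1.5,0,0,0],[1.5,0,0,0],[0,0,0,0]]'; python3 snap.py w13
```

```text
clock: 12.68
position: [0.4605, 0.2916, 0.0592]
tool_rot: [3.141, 0.003, -3.138]
ft_force: [9.1, -3.4, -3.0]
finger_gap: 0.554
clock: 12.93
position: [0.4583, 0.2919, 0.0595]
tool_rot: [3.14, 0.005, -3.138]
ft_force: [11.5, -3.3, 0.7]
finger_gap: 0.557
12.9333 [0.4583 0.2919 0.0595] [ 3.14   0.005 -3.138] [11.5 -3.3  0.7] [ 0.51  0.59  1.99 -0.    0.55 -1.06] 0.556695327706906
```

View pics/w13.png

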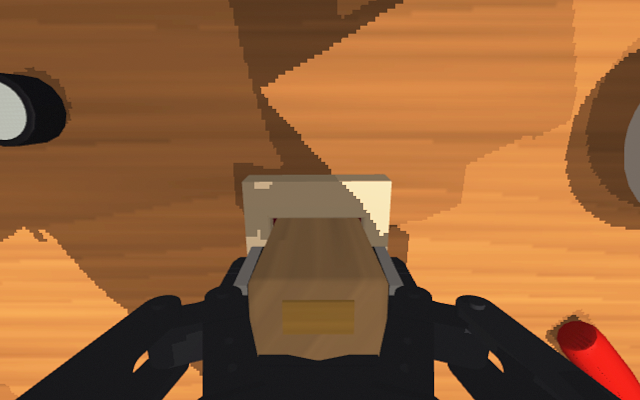

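```bash
python3 -m creep '[[1.5,0,0,0],[1.5,0,0,0],[1.5,0,0,0],[0,0,0,0]]';python3 -m creep '[[1.5,0,0,0],[1.5,0,0,0],[1.5,0,0,0],[0,0,0,0]]'; python3 snap.py w14
```

```text
clock: 13.32
position: [0.4541, 0.2922, 0.0598]
tool_rot: [3.139, 0.005, -3.139]
ft_force: [10.5, -1.7, 5.5]
finger_gap: 0.558
clock: 13.65
position: [0.4497, 0.2923, 0.0599]
tool_rot: [3.139, 0.006, -3.139]
ft_force: [10.8, -2.4, 6.1]
finger_gap: 0.552
13.65 [0.4497 0.2923 0.0599] [ 3.139  0.006 -3.139] [10.8 -2.4  6.1] [ 0.52  0.59  2.01 -0.    0.54 -1.05] 0.5522797126259258
```

View pics/w14.png

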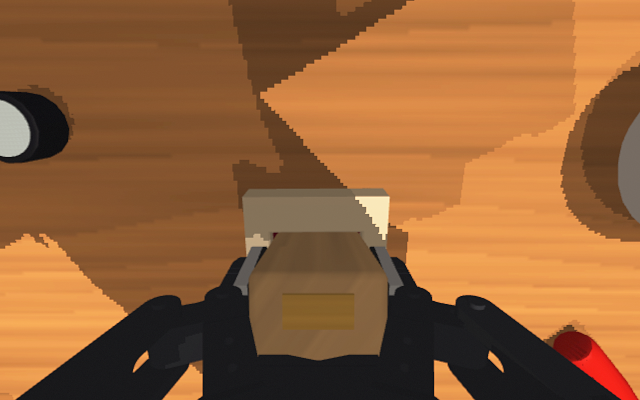

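```bash
cat > tilt.py <<'E'
from h import *
import sys
# predicted rows of clock edges (wrist image) vs tilt, grasp at height g above underside
def pred(n,th,g=.052,dx=0.0):
    c=pickle.load(open(f"pics/{n}.pkl","rb"));RO=ray_wrist(c,c["s"])
    s=c["s"];Rt=R.from_euler("xyz",s["tool_rot"]).as_matrix();G=s["position"]+Rt@[dx,0,-.005]
    X=np.array([np.cos(th),0,np.sin(th)]);Z=np.array([-np.sin(th),0,np.cos(th)])
    f=-Rt[:,0]; 
    h=np.array([f[0],f[1],0]);h/=np.linalg.norm(h)
    X=np.cos(th)*h+[0,0,np.sin(th)];Z=-np.sin(th)*h+np.array([0,0,np.cos(th)])
    L=np.cross(Z,X)
    o=[]
    for p in[(-.017,.08-g),(-.017,.018-g)]:
        for y in(-.024,.024):o.append(proj(c,RO,G+X*p[0]+Z*p[1]+L*y).round(1).tolist())
    return o
if __name__=="__main__":
    n=sys.argv[1]
    for t in map(float,sys.argv[2:]):print(t,pred(n,t))
E
python3 tilt.py w12 0 .05; python3 tilt.py w14 .2 .25 .3 .35
python3 - <<'E'
import cv2
for n in("w12","w14"):
  a=cv2.imread(f"pics/{n}.png");cv2.imwrite(f"pics/{n}a.png",cv2.resize(a[200:360,230:410],None,fx=3.5,fy=3.5,interpolation=3))
E
```

```text
0.0 [[245.2, 279.8], [391.0, 280.1], [271.2, 217.9], [364.9, 218.1]]
0.05 [[245.5, 274.8], [390.7, 275.0], [271.5, 220.6], [364.6, 220.7]]
0.2 [[246.9, 260.6], [389.7, 260.7], [272.2, 228.7], [363.5, 228.8]]
0.25 [[247.4, 255.9], [389.2, 256.0], [272.5, 231.7], [363.2, 231.7]]
0.3 [[247.9, 251.4], [388.6, 251.5], [272.7, 234.7], [363.0, 234.8]]
0.35 [[248.4, 247.0], [388.1, 247.1], [272.9, 237.8], [362.8, 237.8]]
```

View pics/w12a.png

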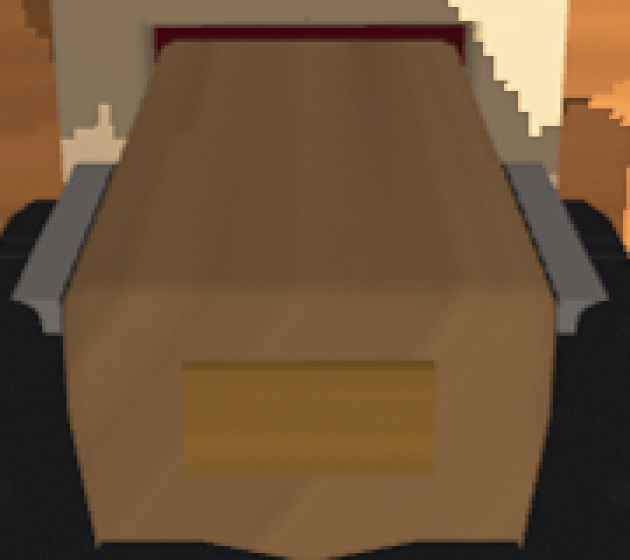

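View pics/w14a.png

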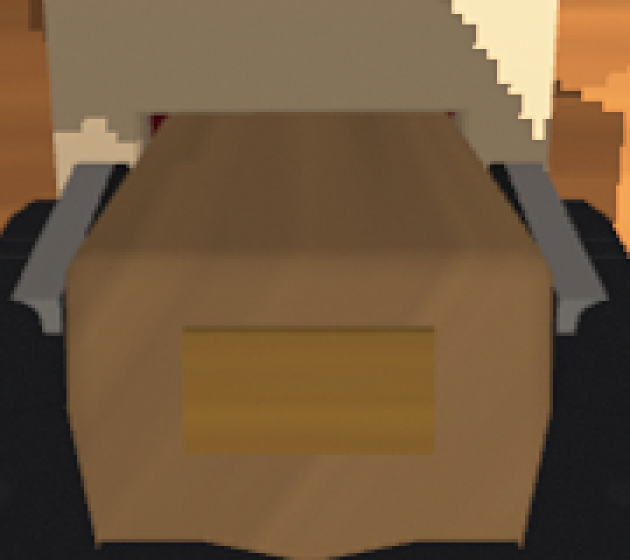

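```bash
python3 - <<'E'
from h import *
for n,rows,z in(("w12",(283.4,303.4,335),.093),("w14",(272.9,293.4,329.5),.091)):
    c=pickle.load(open(f"pics/{n}.pkl","rb"));RO=ray_wrist(c,c["s"])
    print(n,[ (back(c,RO,(318,r),z)-c["s"]["position"]).round(4).tolist() for r in rows])
E
```

```text
w12 [[-0.0164, -0.0001, 0.0341], [-0.0089, -0.0, 0.0341], [0.0036, 0.0, 0.0341]]
w14 [[-0.0188, -0.0002, 0.0311], [-0.011, -0.0001, 0.0311], [0.0035, -0.0001, 0.0311]]
```

```bash
python3 -m creep '[[1.5,0,0,0],[1.5,0,0,0],[1.5,0,0,0],[0,0,0,0]]';python3 -m creep '[[1.5,0,0,0],[1.5,0,0,0],[1.5,0,0,0],[0,0,0,0]]'; python3 snap.py w15; python3 snap.py c15 scene
python3 - <<'E'
import cv2
for n in("w15",):
  a=cv2.imread(f"pics/{n}.png");cv2.imwrite(f"pics/{n}a.png",cv2.resize(a[200:360,230:410],None,fx=3.5,fy=3.5,interpolation=3))
a=cv2.imread(f"pics/c15.png");cv2.imwrite(f"pics/c15a.png",cv2.resize(a[170:270,350:460],None,fx=5,fy=5,interpolation=3))
E
```

```text
clock: 14.03
position: [0.4451, 0.2923, 0.0599]
tool_rot: [3.139, 0.006, -3.139]
ft_force: [11.1, -1.0, 7.6]
finger_gap: 0.549
clock: 14.37
position: [0.4407, 0.2923, 0.0597]
tool_rot: [3.139, 0.006, -3.139]
ft_force: [12.0, -0.2, 3.8]
finger_gap: 0.553
14.3667 [0.4407 0.2923 0.0597] [ 3.139  0.006 -3.139] [12.  -0.2  3.8] [ 0.53  0.58  2.03 -0.    0.53 -1.04] 0.553215987410067
14.4167 [0.4407 0.2923 0.0597] [ 3.139  0.005 -3.139] [11.6  0.4  4.3] [ 0.53  0.58  2.03 -0.    0.53 -1.04] 0.552160118805944
```

View pics/w15a.png

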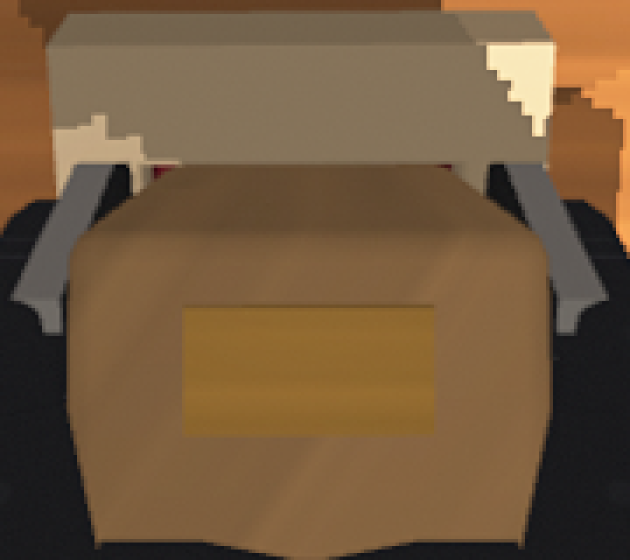

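View pics/c15a.png

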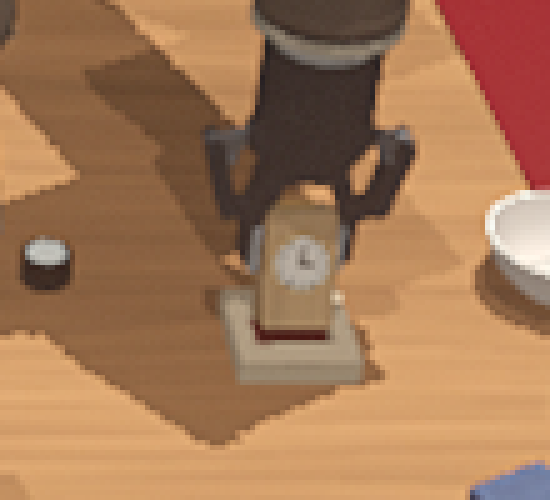

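```bash
cat > fit.py <<'E'
from h import *
from scipy.optimize import least_squares
RIM=np.array([.4462,.018])
def fit(n,rows,rim=True):
    c=pickle.load(open(f"pics/{n}.pkl","rb"));RO=ray_wrist(c,c["s"]);p=c["s"]["position"]
    def f(v):
        th,x,z=v;X=np.array([np.cos(th),np.sin(th)]);Z=np.array([-np.sin(th),np.cos(th)])
        B=np.array([x,z]) # back-bottom corner, world xz
        pts=[B+.0006*X+.08*Z, B+.0081*X+.0805*Z, B+.0206*X+.0805*Z]
        r=[(proj(c,RO,(q[0],p[1],q[1]))[1]-m) for q,m in zip(pts,rows)]
        if rim:
            r.append(((RIM-B)@X)*1000)
        return r
    s=least_squares(f,[.1,.445,.012]);th,x,z=s.x
    X=np.array([np.cos(th),np.sin(th)]);Z=np.array([-np.sin(th),np.cos(th)]);B=np.array([x,z])
    print(n,"theta",th.round(3),"B-tcp",(B-p[[0,2]]).round(4),"dial-tcp",(B+.034*X+.046*Z-p[[0,2]]).round(4),"res",np.round(s.fun,2))
fit("w12",(283.4,303.4,335),False)
fit("w14",(272.9,293.7,329.6))
fit("w15",(267.1,287.1,324.3))
E
python3 fit.py
```

```text
w12 theta 0.133 B-tcp [ 0.0001 -0.0562] dial-tcp [ 0.0276 -0.0061] res [0. 0. 0.]
w14 theta 0.204 B-tcp [-0.0018 -0.0501] dial-tcp [0.0222 0.0019] res [-0.4   0.61 -0.22 -0.02]
w15 theta 0.344 B-tcp [ 0.0093 -0.052 ] dial-tcp [0.0258 0.0028] res [-0.62  0.94 -0.34 -0.04]
```

Fitted tilt is about 0.34 rad against a target of 0.35. I'll ease off the rim, lift, and look at it from the side on the way.

```bash
python3 -m creep '[[-1.5,0,0,0],[-0.5,0,-4,0],[0,0,-10,0],[0,0,-25,0],[0,0,-35,0],[0,0,-35,0],[0,0,-25,0],[0,0,-5,0],[0,0,0,0],[0,0,0,0]]'; python3 snap.py w16; python3 snap.py c16 scene;python3 snap.py s16 side
python3 - <<'E'
import cv2
a=cv2.imread("pics/w16.png");cv2.imwrite("pics/w16a.png",cv2.resize(a[200:360,230:410],None,fx=3.5,fy=3.5,interpolation=3))
a=cv2.imread("pics/c16.png")[120:220,350:450];a=cv2.resize(a,None,fx=5,fy=5,interpolation=3)
b=cv2.imread("pics/s16.png")[90:190,200:300];b=cv2.resize(b,None,fx=5,fy=5,interpolation=3)
cv2.imwrite("pics/cs16.png",cv2.resize(cv2.hconcat([a,b]),(800,400)))
E
```

```text
clock: 15.3
position: [0.4394, 0.2909, 0.1976]
tool_rot: [-3.141, -0.0, -3.139]
ft_force: [0.8, -0.4, -1.5]
finger_gap: 0.555
15.3 [0.4394 0.2909 0.1976] [-3.141 -0.    -3.139] [ 0.8 -0.4 -1.5] [ 0.53  0.37  1.93  0.    0.85 -1.05] 0.554613452758968
15.35 [0.439  0.2907 0.1968] [-3.141e+00 -1.000e-03 -3.139e+00] [ 0.8  0.6 -2. ] [ 0.53  0.37  1.93  0.    0.85 -1.05] 0.5561922945390035
15.4 [0.439  0.2906 0.1965] [-3.140e+00 -2.000e-03 -3.139e+00] [-0.7  1.  -2.4] [ 0.53  0.37  1.93  0.    0.85 -1.05] 0.5532158483087476
```

View pics/w16a.png

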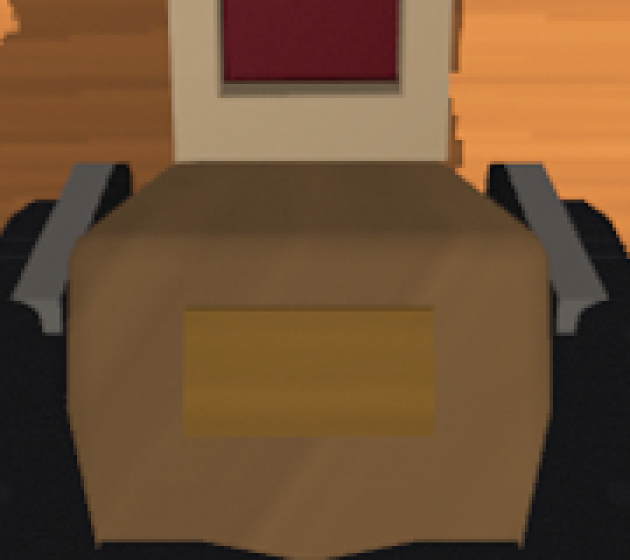

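View pics/cs16.png

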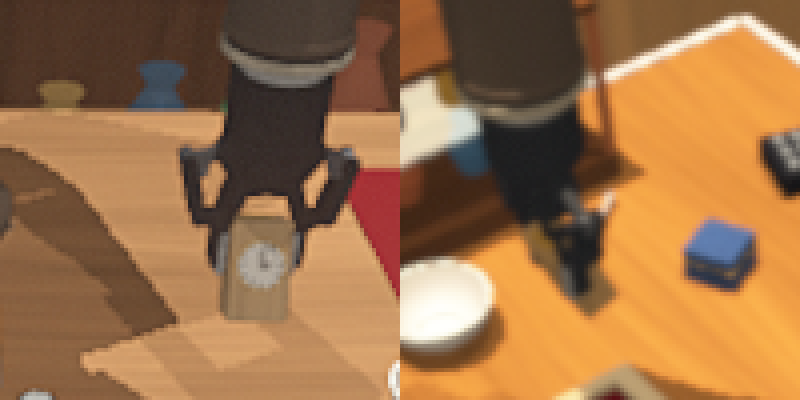

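```bash
cat > fit2.py <<'E'
from h import *
from scipy.optimize import least_squares
def fit(n,rows,wid=None):
    c=pickle.load(open(f"pics/{n}.pkl","rb"));RO=ray_wrist(c,c["s"]);p=c["s"]["position"]
    def geom(v):
        th,x,z=v;X=np.array([np.cos(th),np.sin(th)]);Z=np.array([-np.sin(th),np.cos(th)]);return X,Z,np.array([x,z])
    def P(q,y=0):return proj(c,RO,(p[0]+q[0],p[1]+y,p[2]+q[1]))
    def f(v):
        X,Z,B=geom(v)
        pts=[B,B+.0006*X+.08*Z, B+.0081*X+.0805*Z, B+.0206*X+.0805*Z]
        r=[P(q)[1]-m for q,m in zip(pts,rows)]
        if wid:r+=[.3*(P(q,.024)[0]-P(q,-.024)[0]-w) for q,w in zip(pts[:2],wid)]
        return r
    s=least_squares(f,[.3,.005,-.05]);X,Z,B=geom(s.x)
    print(n,"theta",s.x[0].round(3),"B",B.round(4),"dial-tcp",(B+.034*X+.046*Z).round(4),"res",np.round(s.fun,2))
fit("w16",(246.6,267.1,287.5,324.3));fit("w16",(246.6,267.1,287.5,324.3),(77,137))
fit("w12",(211.7,283.4,303.4,335));fit("w12",(211.7,283.4,303.4,335),(90,141))
E
python3 fit2.py
```

```text
w16 theta 0.34 B [ 0.0093 -0.0522] dial-tcp [0.026  0.0025] res [ 0.02 -0.44  0.68 -0.25]
w16 theta 0.341 B [ 0.009  -0.0515] dial-tcp [0.0256 0.0032] res [-0.01 -0.61  0.65 -0.04  0.85 -0.6 ]
w12 theta 0.017 B [-0.0139 -0.049 ] dial-tcp [ 0.0194 -0.0025] res [ 0.01 -0.16  0.26 -0.1 ]
w12 theta 0.017 B [-0.014  -0.0488] dial-tcp [ 0.0192 -0.0022] res [-0.06 -0.21  0.26 -0.01 -1.88  0.48]
```

```bash
python3 - <<'E'
from h import *
c=pickle.load(open("pics/c16.pkl","rb"));p=c["s"]["position"]
print(proj(c,ray_fixed(c),p+[.0245,0,.0045]),proj(c,ray_fixed(c),p+[.026,0,.0025]))
E
python3 -m creep '[[-2,-12,0,0],[-4,-30,0,0],[-4,-32,0,0],[-4,-32,0,0],[-4,-32,0,0],[-4,-32,0,0],[-4,-32,0,0],[-4,-32,0,0],[-3,-30,0,0],[-1,-22,0,0],[0,-12,0,0],[0,-5,0,0],[0,0,0,-3.5],[0,0,0,-3.7],[0,0,0,-3.5],[0,0,0,0],[0,0,0,0],[0,0,0,0]]'; python3 snap.py w17; python3 snap.py c17 scene;python3 snap.py s17 side
python3 - <<'E'
import cv2
a=cv2.imread("pics/w17.png");cv2.imwrite("pics/w17a.png",cv2.resize(a[200:360,230:410],None,fx=3.5,fy=3.5,interpolation=3))
a=cv2.imread("pics/c17.png")[140:240,270:370];a=cv2.resize(a,None,fx=5,fy=5,interpolation=3)
b=cv2.imread("pics/s17.png")[110:260,250:400];b=cv2.resize(b,(500,500),interpolation=3)
cv2.imwrite("pics/cs17.png",cv2.resize(cv2.hconcat([a,b]),(800,400)))
E
```

```text
[415.01366493 187.14227738] [415.02299584 187.94990788]
clock: 16.95
position: [0.4745, -0.0116, 0.1974]
tool_rot: [3.141, -0.001, -2.954]
ft_force: [-0.2, 0.4, -0.9]
finger_gap: 0.556
16.95 [ 0.4745 -0.0116  0.1974] [ 3.141e+00 -1.000e-03 -2.954e+00] [-0.2  0.4 -0.9] [-0.09  0.3   2.04 -0.    0.8  -1.85] 0.5560966933753362
17.0 [ 0.4746 -0.0116  0.1975] [ 3.141 -0.    -2.954] [ 0.5 -0.  -2. ] [-0.09  0.3   2.04 -0.    0.8  -1.85] 0.5589411752189386
17.05 [ 0.4746 -0.0116  0.1976] [ 3.142 -0.    -2.953] [ 0.2  0.6 -1.9] [-0.09  0.3   2.04  0.    0.8  -1.85] 0.5556591278547559
```

View pics/w17.png

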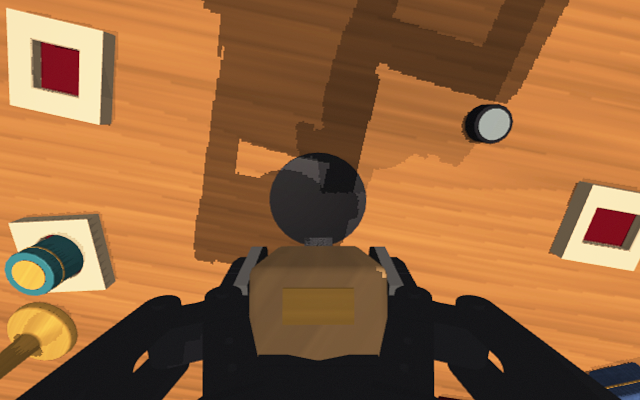

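View pics/cs17.png

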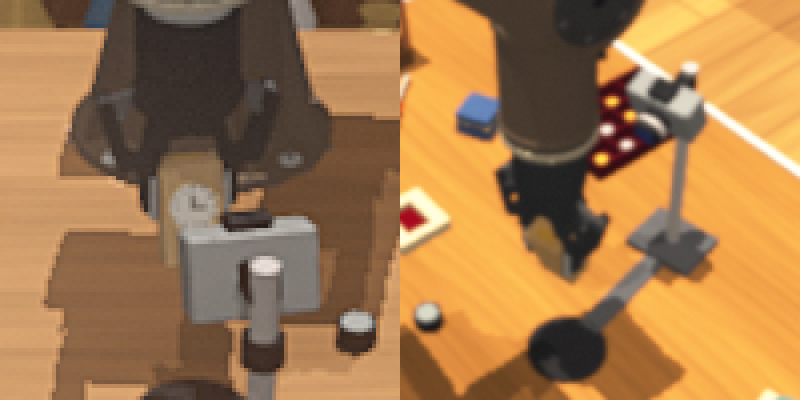

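```bash
python3 - <<'E'
from h import *
c=pickle.load(open("pics/c17.pkl","rb"));RO=ray_fixed(c);p=c["s"]["position"];a=.19
h=np.array([np.cos(a),np.sin(a),0])
d=p+h*.0245+[0,0,.0045];F=np.array([.4973,-.0079,.2])
print("dial est",d,"err",d-F,"px dial",proj(c,RO,d),"focus px",proj(c,RO,F))
# along-ray difference
o=RO[1]
from math import hypot
b=back(c,RO,(318.3,191.5),.2);print(b)
print("mat px check",proj(c,RO,(.4973,-.0079,.004)))
E
```

```text
dial est [ 0.49861916 -0.00702054  0.20204904] err [0.00131916 0.00087946 0.00204904] px dial [318.3556715  192.49378045] focus px [318.06084202 192.84559582]
[ 0.48956003 -0.00720008  0.2       ]
mat px check [317.91290362 244.04156069]
```

```bash
python3 -m creep '[[0.8,0,2.5,0],[0,0,0,0],[0,0,0,0],[0,0,0,0],[0,0,0,0],[0,0,0,0],[0,0,0,0]]'; python3 snap.py w18; python3 snap.py c18 scene; python3 - <<'E'
from rig import bot
import cv2
s=bot.get_state();print(abs(s["qvel"]).max(),s["position"])
a=cv2.imread("pics/c18.png")[140:240,270:370];cv2.imwrite("pics/c18a.png",cv2.resize(a,None,fx=6,fy=6,interpolation=3))
a=cv2.imread("pics/w18.png");cv2.imwrite("pics/w18a.png",cv2.resize(a[200:360,230:410],None,fx=3.5,fy=3.5,interpolation=3))
E
```

```text
clock: 17.68
position: [0.474, -0.012, 0.1953]
tool_rot: [-3.142, 0.0, -2.952]
ft_force: [-0.7, 1.1, -1.6]
finger_gap: 0.559
17.6833 [ 0.474  -0.012   0.1953] [-3.142  0.    -2.952] [-0.7  1.1 -1.6] [-0.09  0.3   2.04 -0.    0.8  -1.85] 0.558806678263576
17.7333 [ 0.474  -0.012   0.1953] [-3.142  0.    -2.952] [-0.6 -0.8 -2.2] [-0.09  0.3   2.04 -0.    0.8  -1.85] 0.5556979242859612
0.0021364026046074023 [ 0.47399188 -0.01197275  0.19526901]
```

View pics/c18a.png

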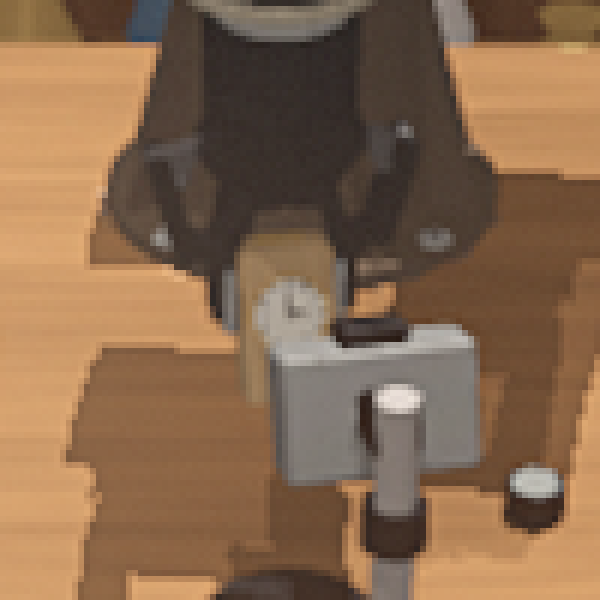

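View pics/w18a.png

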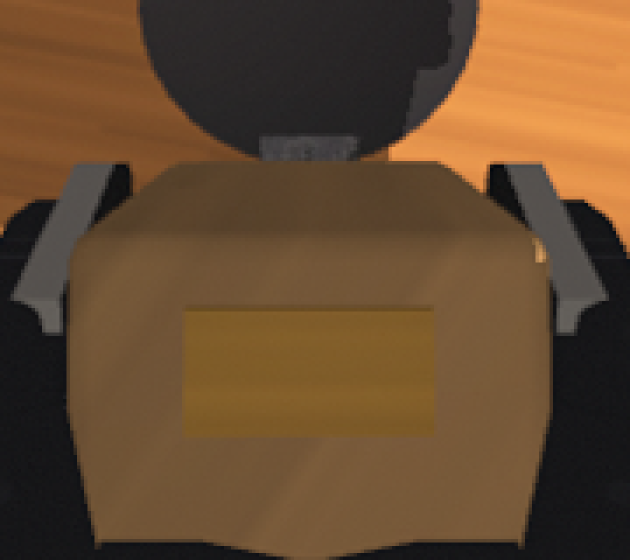

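```bash
python3 -c "
from rig import bot
print(bot.sign_off())"
```

```text
the job is handed in; nothing more can be done
None
```

I handed the job in at about 17.8 s of the 48 s allowed. The tin is back in the round nest and the clock is held in front of the lens. The hand-in gives no verdict, so what follows comes from my own checks.

- **Tin:** It sits flat in the round recess and is let go. After release I measured its lid less than 1 mm off the nest centre, with the rim where a seated tin's would be. It was still standing in the nest in a later wrist picture.
- **Clock:** I gripped it by its plain sides, clear of the dial. The moves only allow turns about the tool's own axis, so I tilted the clock in the grip by pressing its lower back against the nest rim, at about 12 N. I then lifted it and carried it to the focus point.
- **Final pose:**
  - The dial middle is about 1–5 mm from the focus point; the wrist estimate and the scene picture differ by about 1 pixel (4 mm) in height.
  - The tilt is about 0.33 rad against 0.35, and the heading is about 0.19 rad, in line with the stand.
  - The arm was at rest and the grip had not slipped since the lift.
- **Weak spots:** The tilt fit reads about 0.017 rad high on the upright clock, which I allowed for only roughly. I saw no sign of any other goods being moved, but I did not measure each one again at the end.

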